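Switch the ball sorter to its other chute and let the grinding balls run

TASK

Push the weighted lever of the ball sorter's seesaw gate over, so that the gate tips across its pivot and feeds the chute on the side opposite to the one it feeds now. Then push the upright pin of the stop sideways to the robot's right, all the way, so that the three grinding balls roll down by themselves into the tray of that other chute. Do not touch the balls, and leave the other things on the bench where they are.

Things in the scene. Friction and masses are not known exactly. Their poses are not given: they have to be found in the camera images.
- sorter: the fixed bench sorter of bare metal, 460 mm wide; origin on the bench at the middle of its base, under the seesaw gate's pivot; x points away from the robot (yaw up to 0.3 rad either way), y to its left, z up. Left and right of the gate a chute leads down into an open tray. Nothing of it is higher than the lever's weight and the stop's knob.
- feed_track (a point): middle of the floor of the feed track, about 153 mm above the bench: 130 mm long, 24 mm wide inside, running from the back toward the robot along the sorter's x axis and sloping down to end over the middle of the gate. Balls and walls on it reach up to 183 mm above the bench.
- tray_left (a point): centre of the floor of the left (+y) tray, 12 mm above the bench; 84 mm square inside, walls 30 to 60 mm high
- tray_right (a point): centre of the floor of the right (-y) tray, 12 mm above the bench; 84 mm square inside, walls 30 to 60 mm high
- gate (a joint): angle (rad) of the seesaw gate, a 150 mm trough across the sorter turning about the sorter's x axis 120 mm above the bench. +0.25: left end up, feeds the right (-y) chute, lever leans right; -0.25: feeds the left chute, lever leans left. Top-heavy: it rests at one limit and, pushed past 0, falls over by itself to the other. Under 2 N at the weight moves it.
- weight (a point): centre of the steel weight on the gate's upright lever: a cylinder 28 mm in diameter, 40 mm long, leaning with the gate, centre 88 mm above the pivot (about 205 mm above the bench) and 26 mm in front of the pivot's middle. It moves about 44 mm sideways between the two limits. Below it is a 12 mm post.
- stop (a joint): travel (m) of the stop blade that holds the balls back: about 0 closed, 0.036 fully open. It slides along the sorter's -y (to the right) with about 1.2 N of friction and stays where it is left. The balls begin to slip past it from about 0.020 on.
- stop_pin (a point): centre of the black knob, 18 mm in diameter and 12 mm tall, on top of the stop's upright 12 mm pin, above the feed track and 77 mm behind the lever; about 214 mm above the bench.
- ball_1: a 20 mm steel grinding ball, about 33 g, origin at its centre; ball_1 is the first in the queue behind the stop on the feed track
- ball_2: a 20 mm steel grinding ball, about 33 g, origin at its centre; ball_2 is the second in the queue behind the stop on the feed track
- ball_3: a 20 mm steel grinding ball, about 33 g, origin at its centre; ball_3 is the last in the queue behind the stop on the feed track
- beaker_50: the small glass beaker (46 mm wide, 56 mm tall) in front of the sorter, a bystander; origin at its underside
- marker_1: a marker pen, 135 mm long, lying in front of the sorter, a bystander
- bottle_blue: a screw-cap bottle (56 mm wide, 111 mm tall) behind the sorter's left side, a bystander; origin at its underside
- timer: a bench timer (64x64x20 mm) behind the sorter's right side, a bystander; origin at its underside
- syringe_1: a syringe lying at the left of the bench, a bystander

How it is judged:
By the outcome, as a careful person would: the job done as asked, in the order asked, and still so for the second after the job is handed in, with the robot touching nothing.
It also fails if it takes over 48 s, if anything falls off the work surface, if the arm or the gripper's body presses on something with over 40 N, if the wrist force passes 120 N, or if a joint passes its speed limit or range.

ROBOT

A 6-joint arm with a two-finger parallel gripper is mounted at the origin on a cart in front of the work surface, level with it; the furniture and walls round the work are solid. World frame = base frame: x ahead of the robot, y to its left, z up, the work surface at z = 0. Lengths are in m, angles in degrees, forces in N, time in s.
With the tool pointing down it reaches from about 0.3 to 0.75 m from the base axis. Payload 8.5 kg.
Tool frame: the origin (TCP) lies midway between the tips of the shut fingers; the grasp point (between the pads) lies 19 mm behind it; z points along the fingers, y is the line along which they close (so a half turn about z gives the same grasp; the last joint's range is limited). The gripper opens to 85 mm and grips with 20 to 120 N. Pads are 22 mm wide; open, the fingers measure 114 mm over their backs; the gripper's body (76 mm by 85 mm) begins 54 mm behind the grasp point. The pads swing forward as they close: fully open they stand 13 mm farther back than shut.
Start: joints at [54.013, 21.807, 74.336, -0, 83.858, -12.336], TCP at [0.221, 0.504, 0.231] pointing down, gripper open.
Joint ranges: [-178.18, 178.18], [-50.72, 133.34], [12.68, 142.11], [-81.47, 261.47], [9.98, 163.14], [-165.26, 165.26]. Speed limits (degrees/s): [136.94, 136.94, 180, 180, 180, 180].

INTERFACE

Orientations are given as a 3x3 rotation matrix whose columns are the frame's x, y, z axes.
In Python, from rig import env, viewer, recognise, pinpoint gives the robot as it stands.
- The arm moves only by the tool move_arm, never from a script. Its argument "plan" is text: rows parted by semicolons, each of 7 numbers parted by spaces: the shift along the tool's x, y, z in m, then the turn, a rotation vector about the tool's x, y, z in rad, then the finger opening in m, from 0 to 0.0854. A call has 1 to 12 rows; each row shifts and turns the commanded pose from where the row before left it, along the tool's axes as they then stand; what a row does not reach is not made up. A row lasts 1/8 s, in which the tool goes at most 62.5 mm and 10.7 degrees, less where a joint would pass 70% of its speed; a pose out of reach is approached as far as the arm can. A call is refused whole if a number of a shift passes 0.0625 or a number of a turn 0.188, either way. A call with a gripper value outside its range is refused whole. The fingers move at their own pace and stop on an object; "grip_force" is the grip in N (left out, the last holds). Time passes only in rows, so rows that do not move let the fingers close. It gives the time, the measured TCP pose, the force, the opening and the grip force at its end, in the units of the state.
- env.observe(): the state, without advancing time (a new reading comes with each control period).
- viewer.get_image(name): name is "side" or "top" or "wrist"; returns (picture, depth): 480x640x3 uint8, red, green, blue; 480x640 float32, m along the optical axis (not along the pixel's ray), 0 where there is no reading.
- viewer.calibration(name): a dict with "fx", "fy", "cx", "cy" (pixels), "R" (3x3) and "t" (3): a world point X has camera coordinates R X + t. Camera axes: x right, y down, z forward; pixel columns grow to the right and rows downward; lengths in m; the calibration is good to about 2 mm. The wrist camera is an equidistant fisheye: a pixel r from the principal point sees the ray r / f radians off the axis. A picture is of the moment at which its call begins: read the wrist's pose just before it. calibration takes no time and is no camera call; for the wrist camera it gives the pose at the moment of the call.
- env.close_job(): hands the job in; it is judged then, once.
Trained networks look in the newest picture that a camera, given by its name, has taken for a name from the list of things; names that differ only in an ending like _2 or _b are one class to them, and where a whole thing is asked for, a point or a joint stands for the part that bears it (a point fixed in the world has none). Each returns a list of dicts, best first, with "conf" (0 to 1); they miss things now and then, are a little off and sometimes report something else, mostly with a low value. They report only what shows in the picture. A call takes as long as a camera call.
- recognise(camera, name): "extent" ([centre column, centre row, width, height] in pixels, round what is visible of it).
- pinpoint(camera, name): "pixel" ([column, row] in pixels: a listed point, or the origin of a listed thing).
The state is a dict: "time_s": time; "q": joint angles; "qvel": joint speeds; "joint_efforts": joint torques, N m; "position": TCP position; "tool_rot": TCP orientation; "ft_force": force on the tool from outside, world axes, zero at the start; "wrist_torque": the same for the moment, N m; "grip_width": finger opening in m; "gripper_force": force on a finger pad.
Only numpy, scipy, OpenCV 4.12 (cv2) and the standard library are available. Lean on these libraries where they do the work, as an engineer would, in place of code of your own. Each camera call takes 0.05 s, during which the arm holds its last target. There are 200 camera calls.

## Working session

There is one attempt and no reset: what is moved stays moved. The work goes in short steps, Python scripts to look and compute and a tool call to move; the robot and the scene stay as the last step left them, time stands still between calls to the robot, and variables do not carry over. Pictures are saved under pics/ and viewed, at most 10 in all, crops included, and the job is handed in when it is done.

Besides the shell and the picture viewer there is one more tool, called after "Emit:" as name(argument=value, ...), one argument or row to a line, values as JSON. move_arm: Moves the arm, as the interface text tells. Its arguments: {"type":"object","properties":{"plan":{"type":"string"},"grip_force":{"type":"number"}},"required":["plan"]}

```bash
mkdir -p pics; cat > h.py <<'E'
from rig import env, viewer, recognise, pinpoint
import numpy as np, cv2
def look(cam,fn=None):
    im,d=viewer.get_image(cam)
    if fn: cv2.imwrite('pics/'+fn,im[:,:,::-1])
    return im,d,viewer.calibration(cam)
def ray(c,p):
    v=np.array([(p[0]-c['cx'])/c['fx'],(p[1]-c['cy'])/c['fy'],1.])
    R=np.array(c['R']);return -R.T@np.array(c['t']),R.T@v
def at_z(c,p,z):
    o,v=ray(c,p);return o+v*(z-o[2])/v[2]
def at_d(c,p,d):
    o,v=ray(c,p);u=d[max(0,int(p[1])-2):int(p[1])+3,max(0,int(p[0])-2):int(p[0])+3];u=u[u>0]
    return o+v*np.median(u) if len(u) else None
def tri(c1,p1,c2,p2):
    A=np.zeros((3,3));b=np.zeros(3)
    for c,p in((c1,p1),(c2,p2)):
        o,v=ray(c,p);v=v/np.linalg.norm(v);M=np.eye(3)-np.outer(v,v);A+=M;b+=M@o
    return np.linalg.solve(A,b)
E
python3 - <<'E'
from h import *
np.set_printoptions(precision=4,suppress=True)
zs=dict(weight=.205,stop_pin=.214,feed_track=.153,tray_left=.012,tray_right=.012,sorter=0,ball_1=None,beaker_50=0,bottle_blue=0)
P={}
for cam in('top','side'):
    im,d,c=look(cam,cam+'0.png'); print(cam,ray(c,(c['cx'],c['cy'])))
    for n,z in zs.items():
        r=pinpoint(cam,n)
        for k in r[:3 if 'ball' in n else 1]:
            p=k['pixel'];P.setdefault(n,[]).append((c,p));print(n,np.round(p,1),round(k['conf'],2),at_d(c,p,d),at_z(c,p,z) if z is not None else '')
for n,v in P.items():
    if len(v)==2:print(n,tri(*v[0],*v[1]))
s=env.observe();print(s['time_s'],s['position'],s['tool_rot'])
E
```

```text
top (array([0.3738, 0.0662, 1.157 ]), array([ 0.1684, -0.011 , -0.9857]))
weight [372.3 243.6] 0.86 [ 0.5218 -0.0334  0.2243] [ 0.5249 -0.0355  0.205 ]
feed_track [364.  188.1] 0.8 [ 0.6379 -0.027   0.1708] [ 0.6427 -0.0287  0.153 ]
tray_left [283.7 262.7] 0.95 [0.5173 0.1373 0.0098] [0.517  0.1371 0.012 ]
tray_right [446.9 222.8] 0.8 [ 0.5993 -0.2222  0.0099] [ 0.5989 -0.2217  0.012 ]
sorter [367.5 246. ] 0.6 [ 0.518  -0.025   0.2219] [ 0.5522 -0.0466  0.    ]
ball_1 [366.7 244.2] 0.74 [ 0.5213 -0.0237  0.2219] 
ball_1 [365.2 187.2] 0.54 [ 0.6398 -0.0294  0.1703] 
ball_1 [366.  203.4] 0.37 [ 0.6059 -0.029   0.179 ] 
beaker_50 [343.2 304.3] 0.79 [0.4257 0.0102 0.0028] [0.4258 0.0101 0.    ]
bottle_blue [311.7 188.8] 0.69 [0.6642 0.0736 0.0738] [0.684  0.0741 0.    ]
side (array([ 0.5015, -0.7575,  0.8648]), array([ 0.0436,  0.7505, -0.6594]))
weight [321. 246.] 0.93 [ 0.5318 -0.0417  0.2138] [ 0.5322 -0.032   0.205 ]
stop_pin [357.6 243. ] 0.51 [ 0.605  -0.0434  0.219 ] [ 0.6058 -0.0378  0.214 ]
feed_track [370.6 261.5] 0.81 [ 0.6342 -0.0431  0.1654] [ 0.6365 -0.0304  0.153 ]
tray_le
[... 194 characters left out ...]
0.0066] [ 0.5567 -0.0401  0.    ]
ball_1 [379.2 254.5] 0.52 [ 0.6536 -0.03    0.1718] 
ball_1 [359.8 260.5] 0.48 [ 0.6111 -0.0454  0.172 ] 
ball_1 [369.5 255.3] 0.47 [ 0.6336 -0.0283  0.1692] 
beaker_50 [276.5 302.2] 0.71 [ 0.4282 -0.0109  0.0168] [0.4267 0.0039 0.    ]
bottle_blue [380.3 269.1] 0.71 [0.6786 0.061  0.0364] [0.6864 0.097  0.    ]
weight [ 0.5284 -0.035   0.2068]
feed_track [ 0.6397 -0.0288  0.1525]
tray_left [0.5196 0.1375 0.0106]
tray_right [ 0.5964 -0.2221  0.0109]
sorter [ 0.5538 -0.0458  0.0063]
beaker_50 [ 0.4261  0.0098 -0.0066]
bottle_blue [0.6797 0.0741 0.0226]
1.0 [0.2206 0.5038 0.2313] [[-0.916   0.4012  0.    ]
 [ 0.4012  0.916   0.    ]
 [ 0.      0.     -1.    ]]
```

```bash
python3 - <<'E'
import cv2
a=cv2.imread('pics/top0.png')[150:310,240:500];b=cv2.imread('pics/side0.png')[200:400,230:470]
cv2.imwrite('pics/a.png',cv2.resize(a,None,fx=3,fy=3,interpolation=cv2.INTER_CUBIC));cv2.imwrite('pics/b.png',cv2.resize(b,None,fx=3,fy=3,interpolation=cv2.INTER_CUBIC))
E
```

```text
(no output)
```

View pics/a.png

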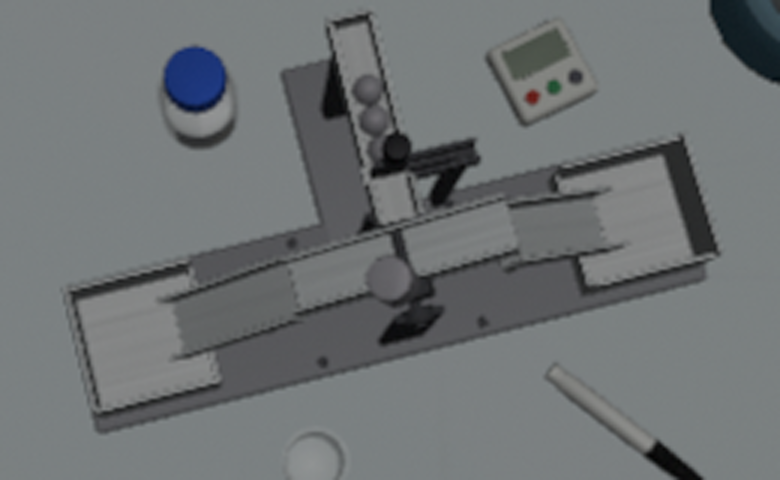

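View pics/b.png

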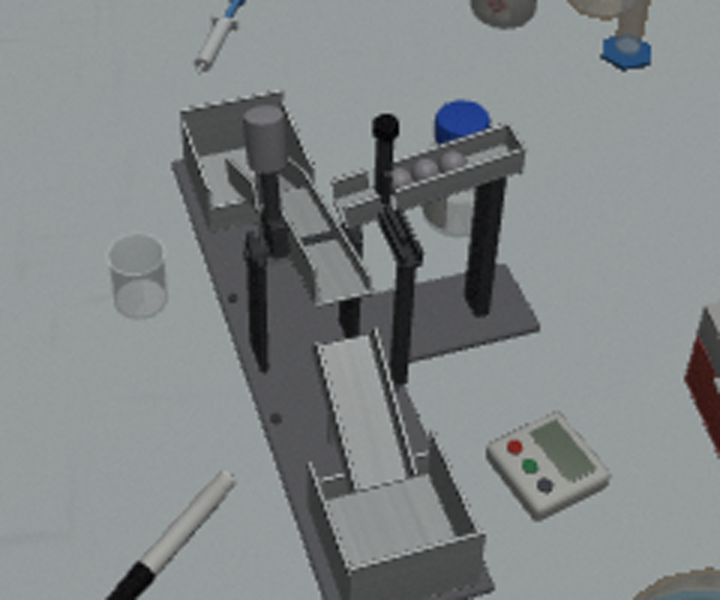

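```bash
cat > w.py <<'E'
from h import *
np.set_printoptions(precision=4,suppress=True)
c,e=viewer.calibration('top'),viewer.calibration('side')
k=tri(c,(372,199.3),e,(358.3,242.3));print('knob',k)
w=tri(c,(369.5,242.5),e,(318,237.5));print('weight top',w, at_z(c,(369.5,242.5),.224))
L,R=np.array([.5183,.137]),np.array([.5965,-.222])
v=(L-R)/np.linalg.norm(L-R);yaw=np.arctan2(-v[0],v[1]);X=np.array([v[1],-v[0]]);print('yaw',yaw,'y',v,'x',X)
O=(L+R)/2;print('O',O)
for n,p in(('k',k[:2]),('w',w[:2]),('wpin',np.array([.5284,-.035])),('track',np.array([.6397,-.0288]))):print(n,(p-O)@X,(p-O)@v)
s=env.observe();T=np.array(s['tool_rot']);
psi=np.arctan2(T[1,1],T[0,1]);print('turn about world z',np.pi/2+yaw-psi)
for x,y in((-.026,.085),):print('target',O+X*x+v*y)
E
python3 w.py
```

```text
knob [ 0.6062 -0.0367  0.2144]
weight top [ 0.5252 -0.0284  0.2247] [ 0.5239 -0.0285  0.224 ]
yaw 0.21447696476086742 y [-0.2128  0.9771] x [0.9771 0.2128]
O [ 0.5574 -0.0425]
k 0.048905182613292776 -0.004719151242441233
w -0.028437687536744718 0.020669412982515394
wpin -0.026739274569497973 0.013500414641669367
track 0.08333018871854057 -0.004130332690283222
turn about world z 0.6272686771255553
target [0.5139 0.035 ]
```

Emit:
move_arm(
  plan="0 0 0 0 0 -0.157 0;0 0 0 0 0 -0.157 0;0 0 0 0 0 -0.157 0;0 0 0 0 0 -0.156 0;0 0 0 0 0 0 0;0 0 0 0 0 0 0",
)

```text
time_s: 1.75
position: [0.2206, 0.5038, 0.2313]
tool_rot: [[-0.978, -0.21, -0.0], [-0.21, 0.978, -0.0], [0.0, -0.0, -1.0]]
ft_force: [-0.5, -0.4, -1.1]
grip_width: -0.0003
gripper_force: 0.0
```

Emit:
move_arm(
  plan="-0.0155 -0.043 0 0 0 0 0;-0.0155 -0.043 0 0 0 0 0;-0.0155 -0.043 0 0 0 0 0;-0.0155 -0.043 0 0 0 0 0;-0.0155 -0.043 0 0 0 0 0;-0.0155 -0.043 0 0 0 0 0;-0.0155 -0.043 0 0 0 0 0;-0.0155 -0.043 0 0 0 0 0;-0.0155 -0.043 0 0 0 0 0;-0.0155 -0.043 0 0 0 0 0;-0.0155 -0.043 0 0 0 0 0;-0.0155 -0.043 0 0 0 0 0",
)

```text
time_s: 3.25
position: [0.5127, 0.0377, 0.2314]
tool_rot: [[-0.978, -0.21, 0.0], [-0.21, 0.978, 0.0], [-0.0, -0.0, -1.0]]
ft_force: [0.1, 0.5, 0.1]
grip_width: 0.0001
gripper_force: 0.0
```

Emit:
move_arm(
  plan="0 0 0.014 0 0 0 0;0 0 0.014 0 0 0 0;0 0 0 0 0 0 0;0 0 0 0 0 0 0",
)

```text
time_s: 3.75
position: [0.5119, 0.0399, 0.2037]
tool_rot: [[-0.977, -0.213, 0.0], [-0.213, 0.977, -0.0], [-0.0, -0.0, -1.0]]
ft_force: [-0.5, -0.3, 0.5]
grip_width: 0.0
gripper_force: 0.0
```

```bash
cat > s.py <<'E'
from h import *
import sys
O=np.array([.5574,-.0425]);X=np.array([.9771,.2128]);v=np.array([-.2128,.9771])
s=env.observe();p=np.array(s['position'])
print(s['time_s'],p.round(4),'sorter',((p[:2]-O)@X).round(4),((p[:2]-O)@v).round(4),np.round(s['tool_rot'],3).tolist(),np.round(s['ft_force'],2),s['grip_width'])
if len(sys.argv)>1:
    t=look('top')[0];d=look('side')[0]
    cv2.imwrite('pics/'+sys.argv[1],cv2.resize(np.hstack([t[150:310,260:460],d[190:350,260:460]]),None,fx=2,fy=2,interpolation=cv2.INTER_CUBIC)[:,:,::-1])
E
python3 s.py c.png
```

```text
3.75 [0.5119 0.0399 0.2037] sorter -0.0269 0.0902 [[-0.977, -0.213, 0.0], [-0.213, 0.977, -0.0], [-0.0, -0.0, -1.0]] [-0.47 -0.26  0.49] 2.804849481400505e-05
```

View pics/c.png

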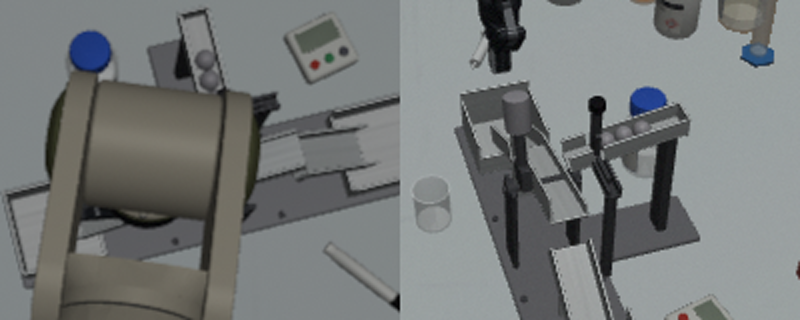

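The gripper at side-view (500,50) is clear, just left of the weight at (517,110); the gate still leans left. Next I push right.

Emit:
move_arm(
  plan="0 -0.012 0 0 0 0 0;0 -0.012 0 0 0 0 0;0 -0.008 0 0 0 0 0;0 -0.008 0 0 0 0 0;0 -0.008 0 0 0 0 0;0 -0.008 0 0 0 0 0;0 -0.007 0 0 0 0 0;0 -0.007 0 0 0 0 0;0 0 0 0 0 0 0;0 0 0 0 0 0 0;0 0 0 0 0 0 0;0 0 0 0 0 0 0",
)

```text
time_s: 5.35
position: [0.5269, -0.0291, 0.2034]
tool_rot: [[-0.977, -0.213, 0.0], [-0.213, 0.977, 0.0], [-0.0, -0.0, -1.0]]
ft_force: [0.4, 0.1, 0.2]
grip_width: -0.0003
gripper_force: 0.0
```

```bash
python3 s.py d.png
```

```text
5.35 [ 0.5269 -0.0291  0.2034] sorter -0.0269 0.0196 [[-0.977, -0.213, 0.0], [-0.213, 0.977, 0.0], [-0.0, -0.0, -1.0]] [0.35 0.07 0.16] -0.0003436600513043033
```

View pics/d.png

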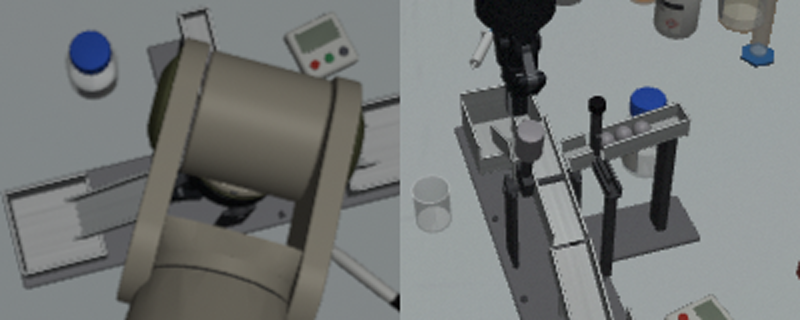

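Gate is over: weight at side-view (530,140), trough level with the right chute. Backing off, then lining up left of the knob.

Emit:
move_arm(
  plan="0 0.02 0 0 0 0 0;0 0.02 0 0 0 0 0;0 0.02 0 0 0 0 0;-0.02 0 0 0 0 0 0;-0.02 0 0 0 0 0 0;-0.02 0 0 0 0 0 0;-0.016 0 0 0 0 0 0;0 0 0 0 0 0 0;0 0 0 0 0 0 0",
)

```text
time_s: 6.58
position: [0.5878, 0.0461, 0.2033]
tool_rot: [[-0.977, -0.213, -0.0], [-0.213, 0.977, 0.0], [0.0, 0.0, -1.0]]
ft_force: [0.8, 0.7, -1.1]
grip_width: -0.0003
gripper_force: 0.0
```

Emit:
move_arm(
  plan="0 -0.015 0 0 0 0 0;0 -0.015 0 0 0 0 0;0 -0.015 0 0 0 0 0;0 -0.01 0 0 0 0 0;0 -0.01 0 0 0 0 0;0 -0.01 0 0 0 0 0;0 -0.01 0 0 0 0 0;0 -0.006 0 0 0 0 0;0 0 0 0 0 0 0",
)

```text
time_s: 7.7
position: [0.6078, -0.0439, 0.2033]
tool_rot: [[-0.977, -0.212, -0.0], [-0.212, 0.977, -0.0], [0.0, -0.0, -1.0]]
ft_force: [-0.8, -0.8, 0.4]
grip_width: -0.0001
gripper_force: 0.0
```

```bash
python3 s.py e.png
```

```text
7.7 [ 0.6078 -0.0439  0.2033] sorter 0.049 -0.0121 [[-0.977, -0.212, -0.0], [-0.212, 0.977, -0.0], [0.0, -0.0, -1.0]] [-0.8  -0.8   0.44] -0.00011592472355968473
```

View pics/e.png

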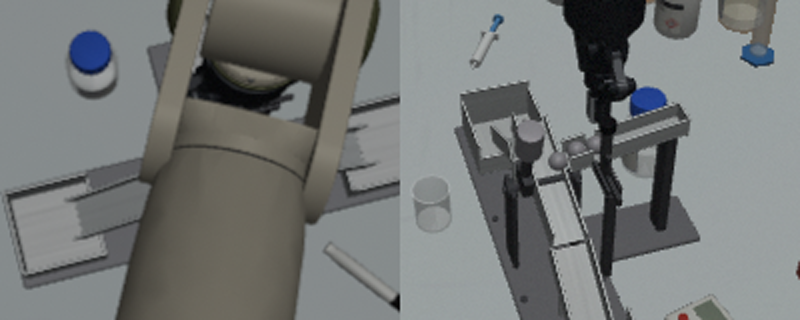

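Balls are already rolling (side-view 560–595, 150), and the stop is most of the way open. I push on in small steps to the end, watching the force.

Emit:
move_arm(
  plan="0 -0.002 0 0 0 0 0;0 -0.002 0 0 0 0 0;0 -0.001 0 0 0 0 0;0 0 0 0 0 0 0",
)

```text
time_s: 8.3
position: [0.6089, -0.0484, 0.2033]
tool_rot: [[-0.977, -0.213, 0.0], [-0.213, 0.977, -0.0], [-0.0, -0.0, -1.0]]
ft_force: [-0.2, -0.1, 0.2]
grip_width: 0.0002
gripper_force: 0.4
```

Emit:
move_arm(
  plan="0 -0.001 0 0 0 0 0;0 -0.001 0 0 0 0 0;0 0 0 0 0 0 0;0 0 0 0 0 0 0",
)

```text
time_s: 8.8
position: [0.6091, -0.0492, 0.2034]
tool_rot: [[-0.977, -0.213, -0.0], [-0.213, 0.977, 0.002], [0.0, 0.002, -1.0]]
ft_force: [-0.3, 6.5, 1.4]
grip_width: -0.0001
gripper_force: 3.1
```

```bash
python3 s.py f.png
```

```text
8.8 [ 0.6091 -0.0492  0.2034] sorter 0.0491 -0.0176 [[-0.977, -0.213, -0.0], [-0.213, 0.977, 0.002], [0.0, 0.002, -1.0]] [-0.31  6.52  1.38] -0.00011726438806446384
```

View pics/f.png

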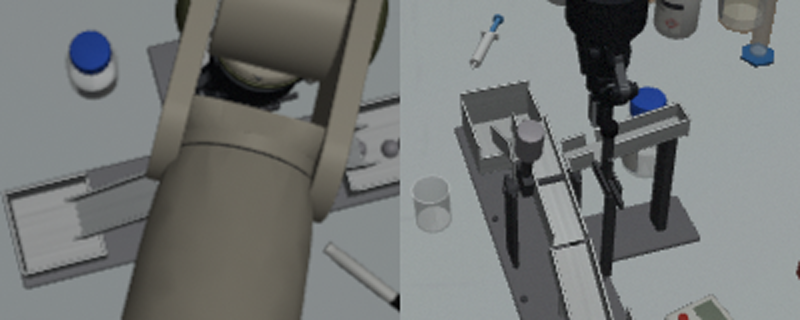

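The end stop is reached (6.5 N), and the balls have arrived in the right tray at top-view (380,145). I retreat left, rise, and check.

Emit:
move_arm(
  plan="0 0.01 0 0 0 0 0;0 0.02 0 0 0 0 0;0 0.02 0 0 0 0 0;0 0.03 -0.02 0 0 0 0;0.01 0.04 -0.02 0 0 0 0;0.015 0.045 -0.02 0 0 0 0;0.015 0.045 0 0 0 0 0;0.015 0.045 0 0 0 0 0;0.015 0.045 0 0 0 0 0;0.015 0.045 0 0 0 0 0;0.015 0.045 0 0 0 0 0;0 0 0 0 0 0 0",
)

```text
time_s: 10.4
position: [0.4262, 0.3123, 0.2636]
tool_rot: [[-0.976, -0.217, 0.0], [-0.217, 0.976, 0.0], [-0.0, 0.0, -1.0]]
ft_force: [-0.0, 0.0, -0.1]
grip_width: -0.0001
gripper_force: 0.0
```

```bash
python3 - <<'E'
from h import *
t=look('top')[0];d=look('side')[0]
cv2.imwrite('pics/g.png',cv2.resize(np.hstack([t[150:350,240:500],d[200:400,260:460]]),None,fx=1.7,fy=1.7,interpolation=cv2.INTER_CUBIC)[:,:,::-1])
E
python3 s.py
```

```text
10.5 [0.4281 0.3101 0.2634] sorter -0.0513 0.372 [[-0.977, -0.214, 0.0], [-0.214, 0.977, -0.0], [-0.0, -0.0, -1.0]] [-0.59 -0.73  0.15] 0.0002000953805133177
```

View pics/g.png

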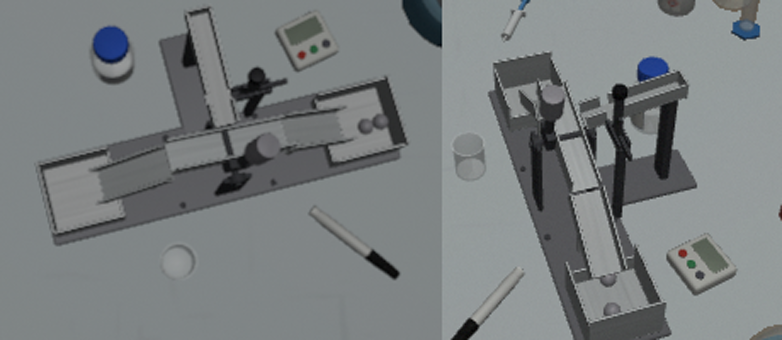

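Two balls show clearly in the right tray at (365,127) and (381,121). The third isn't evident, so I look closer.

```bash
python3 - <<'E'
from h import *
t=look('top')[0];r=[(np.round(k['pixel']),round(k['conf'],2)) for k in pinpoint('top','ball_1')];print(r)
d=look('side')[0];print([(np.round(k['pixel']),round(k['conf'],2)) for k in pinpoint('side','ball_1')])
z=lambda a:cv2.resize(a,(390,390),interpolation=cv2.INTER_CUBIC)
cv2.imwrite('pics/h.png',np.hstack([z(t[185:255,415:485]),z(d[340:420,320:400])])[:,:,::-1])
E
```

```text
[(array([452., 226.]), 0.53), (array([464., 223.]), 0.51)]
[(array([381., 269.]), 0.69), (array([358., 361.]), 0.63), (array([358., 383.]), 0.43)]
```

View pics/h.png

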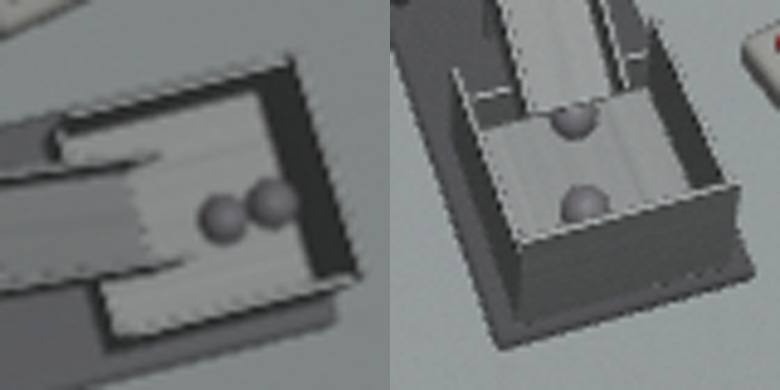

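```bash
python3 - <<'E'
from h import *
O=np.array([.5574,-.0425]);X=np.array([.9771,.2128]);v=np.array([-.2128,.9771])
c,e=viewer.calibration('top'),viewer.calibration('side')
for k,ps in((c,[(415+222*70/390,185+219*70/390),(415+272*70/390,185+203*70/390)]),(e,[(320+195*80/390,340+210*80/390),(320+184*80/390,340+110*80/390),(381,269)])):
    for p in ps:
        q=at_z(k,p,.022);print(p,q,(q[:2]-O)@X,(q[:2]-O)@v)
E
```

```text
(454.84615384615387, 224.30769230769232) [ 0.59329474 -0.23626778  0.022     ] -0.0061610371167718425 -0.19696889877611048
(463.8205128205128, 221.43589743589743) [ 0.59933166 -0.2562452   0.022     ] -0.004513550837667308 -0.21777349180653519
(360.0, 383.0769230769231) [ 0.59599279 -0.23619396  0.022     ] -0.003509061371047525 -0.19747091432910296
(357.7435897435897, 362.56410256410254) [ 0.5967651  -0.18889288  0.022     ] 0.007311229548784033 -0.1514173780012827
(381, 269) [0.68345487 0.07545442 0.022     ] 0.14826891926218413 0.08842879017189302
```

```bash
python3 -c "
from rig import env
print(env.close_job())"
```

```text
the job is handed in; nothing more can be done
None
```

The gate now feeds the right chute, the stop is pushed fully open, and all three balls are in the right tray; the job was handed in at about 11 s, and the bystanders in the last pictures look unmoved.

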